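# Close the donut carton and book it on the scale console

## Robot

A 6-joint arm with a two-finger parallel gripper is mounted at the origin on the work surface. World frame = base frame: x ahead of the robot, y to its left, z up, the work surface at z = 0. Lengths are in m, angles in degrees, forces in N, time in s.
With the tool pointing down it reaches from about 0.35 to 0.875 m from the base axis. Payload 4.2 kg.
Tool frame: the origin (TCP) lies on the centre line of the jaws, within the pads' length; the fingertips stand 25 mm ahead of it and the grasp point (between the pads) lies 6 mm ahead of it; z points along the fingers, y is the line along which they close (so a half turn about z gives the same grasp; the last joint's range is limited). The gripper opens to 87 mm and grips with 3 to 60 N. Pads are 19 mm wide; open, the fingers measure 117 mm over their backs; the gripper's body (75 mm by 190 mm) begins 51 mm behind the grasp point.
Start: joints at [-48.896, 22.042, 0.453, 0, -68.411, -14.817], TCP at [0.277, -0.56, 0.248] pointing down, gripper open.
Joint ranges: [-179.83, 179.83], [-69.29, 118.12], [-61.27, 80.66], [-181.25, 117.63], [-171.15, -9.14], [-177.46, 177.46]. Speed limits (degrees/s): [159.86, 159.86, 180, 180, 180, 180].

## Interface

Orientations are given as a 3x3 rotation matrix whose columns are the frame's x, y, z axes.
In Python, from station import r gives the robot as it stands.
- The arm moves only by the tool move_arm, never from a script. Its argument "series" is a list of rows, each an object with "grip": the opening, from 0 (shut) to 1 (fully open); "xyz": the shift along the tool's x, y, z in mm, a list of three; "angular": the turn, a rotation vector about the tool's x, y, z in rad, a list of three. A call has 1 to 10 rows; each row is the pose to reach, as a shift and turn from the pose commanded when the call began, along the tool's axes at that moment; what a row does not reach only later rows make up. A row lasts 1/10 s, in which the tool goes at most 50 mm and 8.59 degrees, less where a joint would pass 70% of its speed; a pose out of reach is approached as far as the arm can. A call with a gripper value outside its range is refused whole. The fingers move at their own pace and stop on an object; the grip force is fixed at half the most. Time passes only in rows, so rows that repeat a pose let the fingers close. It gives the time, the measured TCP pose, the force, the opening and the grip force at its end, in the units of the state.
- r.sense(): the state, without advancing time (a new reading comes with each control period).
- r.capture(name): name is "scene" or "top" or "wrist"; returns a dict with "img" (384x512x3 uint8, red, green, blue), "camera_matrix" (3x3 intrinsics, pixels), "rvec" (rotation vector, rad) and "tvec" (3), from world to camera coordinates, as OpenCV has them; the wrist camera has in their place "hand_eye" (4x4, takes a point from camera to tool coordinates, whose origin is the TCP and whose axes are the flange's). Camera axes: x right, y down, z forward; pixel columns grow to the right and rows downward; lengths in m; the calibration is good to about 2 mm. The wrist camera is an equidistant fisheye: a pixel r from the principal point sees the ray r / f radians off the axis. A picture is of the moment at which its call begins: read the wrist's pose just before it. There is no depth.
- r.finish_job(): hands the job in; it is judged then, once.
The state is a dict: "time_s": time; "joints": joint angles; "joint_velocities": joint speeds; "effort": joint torques, N m; "tcp_pos": TCP position; "ee_rot": TCP orientation; "wrist_force": force on the tool from outside, world axes, zero at the start; "moment": the same for the moment, N m; "gripper_width": opening from 0.0 (shut) to 1.0 (fully open); "gripper_force": force on a finger pad.
Only numpy, scipy, OpenCV 4.12 (cv2) and the standard library are available. Lean on these libraries where they do the work, as an engineer would, in place of code of your own. Each camera call takes 0.05 s, during which the arm holds its last target. There are 200 camera calls.

## Task

Fold the donut carton's short brown flap down first, then fold the wide white lid down over it until it lies flat, leaving the carton where it stands on the scale. Then book it on the console: press the blue key, then the yellow, then the green, one at a time, each gently right down to its stop and held there about half a second, letting each come back up before the next. Press no key before the carton is closed, never press the red key, and leave the mug, the plate and the tub near it where they are.

Things in the scene. Friction and masses are not known exactly. Their poses are not given: they have to be found in the camera images.
- scale: grey bench scale with an aluminium platter, 220 x 220 mm, fixed; origin at the centre of its underside, z up; platter surface 50 mm above the origin
- carton: white open donut carton standing loose on the scale, 180 (its x) x 150 (its y) x 70 mm high, about 0.5 kg; origin at the centre of its underside. Two hinged flaps stand open on its long sides (see the joints). Under one newton at a flap's edge moves it; keep every push on the card well under 60 N
- inner_flap (a joint): short brown-card flap, 168 x 60 mm, 4 mm thick, hinged along the carton's x on its +y rim (hinge at carton y = +75 mm, z = 70 mm). Value in rad: 0 = folded level over the opening (pointing to the carton's -y), 1.57 = upright, more = leaning outwards. Stiff hinge, no spring: it stays where it is left
- lid_flap (a joint): wide white lid flap with a pink square, 178 x 145 mm, 4 mm thick, hinged along the carton's x on its -y rim (hinge at carton y = -75 mm, z = 75.5 mm). Value in rad: 0 = folded level over the opening and the inner flap (pointing to the carton's +y; its top then lies 79.5 mm above the carton's underside), 1.57 = upright, more = leaning outwards. Stiff hinge, no spring: it stays where it is left
- console: grey key console, fixed, 130 (its x) x 214 (its y) mm, top face 50 mm above its origin (centre of the underside). A black display block (30 x 160 mm, centred at console x = +48 mm) rises 15 mm above the top face along its +x edge. Four coloured keys stand in a row along its y, 48 mm apart, in a colour order that changes
- blue_unit: fixed black bezel of the blue key in the console's top; origin at the console's top face under the key's centre, axes as the console's. The key cap is 60 (x) x 34 (y) mm and its flat top stands 24 mm above this origin at rest
- blue_key (a joint): how far the blue key is pressed down, m; 0 at rest. Spring return. Travel to the hard stop is somewhere between 5 and 18 mm and differs from key to key; the spring alone takes at most 8 N, beyond that the stop is felt (press slowly; never push over 40 N)
- yellow_unit: fixed black bezel of the yellow key in the console's top; origin at the console's top face under the key's centre, axes as the console's. The key cap is 60 (x) x 34 (y) mm and its flat top stands 24 mm above this origin at rest
- yellow_key (a joint): how far the yellow key is pressed down, m; 0 at rest. Spring return. Travel to the hard stop is somewhere between 5 and 18 mm and differs from key to key; the spring alone takes at most 8 N, beyond that the stop is felt (press slowly; never push over 40 N)
- green_unit: fixed black bezel of the green key in the console's top; origin at the console's top face under the key's centre, axes as the console's. The key cap is 60 (x) x 34 (y) mm and its flat top stands 24 mm above this origin at rest
- green_key (a joint): how far the green key is pressed down, m; 0 at rest. Spring return. Travel to the hard stop is somewhere between 5 and 18 mm and differs from key to key; the spring alone takes at most 8 N, beyond that the stop is felt (press slowly; never push over 40 N)
- red_unit: fixed black bezel of the red key in the console's top; origin at the console's top face under the key's centre, axes as the console's. The key cap is 60 (x) x 34 (y) mm and its flat top stands 24 mm above this origin at rest
- red_key (a joint): how far the red key is pressed down, m; 0 at rest. Spring return. Travel to the hard stop is somewhere between 5 and 18 mm and differs from key to key; the spring alone takes at most 8 N, beyond that the stop is felt (press slowly; never push over 40 N)
- mug: tall black mug, 82 mm across, 105 mm high, its handle reaching 69 mm from its axis; bystander; origin at the centre of its underside
- tub_c: round tub with red lid on the right of the table near the plate, 138 mm across, 60 mm high; bystander; origin under its centre
- plate: white plate, 170 mm across, 16 mm high; bystander; origin under its centre

How it is judged (in metres and radians):
On the way, in this order (a step that is already met when the one before it is completed fails the run):
1. the short brown flap is folded down (within 0.12 rad) while the lid still stands open (value of joint inner_flap below 0.12 rad and value of joint lid_flap above 0.8 rad), for 0.1 s.
2. the lid is folded flat over it (both within 0.12 rad) (value of joint each of inner_flap, lid_flap below 0.12 rad), for 0.2 s.
3. the blue key is down within 1.5 mm of its stop, the other keys up, the carton closed (all of step 2 and value of joint blue_key above 0.0145 m and value of joint each of yellow_key, green_key, red_key below 0.002 m), for 0.25 s.
4. the yellow key is down within 1.5 mm of its stop, the other keys up, the carton closed (all of step 2 and value of joint yellow_key above 0.0045 m and value of joint each of blue_key, green_key, red_key below 0.002 m), for 0.25 s.
5. the green key is down within 1.5 mm of its stop, the other keys up, the carton closed (all of step 2 and value of joint green_key above 0.0095 m and value of joint each of blue_key, yellow_key, red_key below 0.002 m), for 0.25 s.
At the end, for the whole second after the job is handed in: both flaps closed within 0.12 rad, all four keys back up (under 2 mm), the carton at rest and level on the scale within 30 mm of where it started (all of step 2 and value of joint each of blue_key, yellow_key, green_key, red_key below 0.002 m and distance of carton from where it was at the start of the episode below 0.03 m and angle between carton's own z axis and vertical below 0.1 rad and linear speed of carton below 0.02 m/s); the robot touches nothing.
It fails at once if a key is pressed (over 3 mm) while either flap is open by more than 0.2 rad (value of joint any of blue_key, yellow_key, green_key, red_key above 0.003 m and value of joint any of inner_flap, lid_flap above 0.2 rad).
It fails at once if the red key is pressed over 3 mm, or two keys are pressed together (both over 3 mm) (value of joint red_key above 0.003 m or (value of joint each of blue_key, yellow_key above 0.003 m or value of joint each of blue_key, green_key above 0.003 m or value of joint each of blue_key, red_key above 0.003 m or value of joint each of yellow_key, green_key above 0.003 m or value of joint each of yellow_key, red_key above 0.003 m or value of joint each of green_key, red_key above 0.003 m)).
It fails at once if a key is pressed with more than 40 N, or the carton is pushed with more than 60 N ((contact force between anything else and blue_unit above 40 N or contact force between anything else and yellow_unit above 40 N or contact force between anything else and green_unit above 40 N or contact force between anything else and red_unit above 40 N) or contact force between any of the arm, the fingers and carton above 60 N).
It fails at once if the carton is shoved more than 30 mm (distance of carton from where it was at the start of the episode above 0.03 m).
It fails at once if a bystander is moved more than 25 mm (distance of any of mug, tub_c, plate from where it was at the start of the episode above 0.025 m).
It also fails if it takes over 67 s, if anything falls off the work surface, if the arm or the gripper's body presses on something with over 40 N, if the wrist force passes 120 N, or if a joint passes its speed limit or range.

## Working session

There is one attempt and no reset: what is moved stays moved. The work goes in short steps, Python scripts to look and compute and a tool call to move; the robot and the scene stay as the last step left them, time stands still between calls to the robot, and variables do not carry over. Pictures are saved under pics/ and viewed, at most 10 in all, crops included, and the job is handed in when it is done.

Besides the shell and the picture viewer there is one more tool, called as a command line: name --argument value ..., lists and objects as JSON in quotes. move_arm: Moves the arm, as the interface text tells. Its arguments: {"type":"object","properties":{"series":{"type":"array"}},"required":["series"]}

```bash
mkdir -p pics; ls; python3 - <<'E'
from station import r
import cv2,numpy as np,pickle
s=r.sense();print(s)
d={}
for n in("scene","top"):
    c=r.capture(n);d[n]=c;cv2.imwrite(f"pics/{n}0.png",c["img"][...,::-1])
    R=cv2.Rodrigues(np.array(c["rvec"]))[0];print(n,c["camera_matrix"],-R.T@np.array(c["tvec"]).ravel(),R)
pickle.dump(d,open("c0.pkl","wb"))
E
```

```text
pics
{'time_s': 0.0, 'joints': array([-4.88988770e+01,  2.20904243e+01,  3.77340788e-01, -2.91357961e-02,
       -6.84119042e+01, -1.48165832e+01]), 'joint_velocities': array([-0.00426225,  0.02131522,  0.06274152,  0.04468163, -0.11412272,
       -0.06065885]), 'effort': array([ 1.02148857e-03, -3.90670288e+01,  1.87406176e+01,  4.21981439e+00,
        1.10276352e-02, -1.88205431e-04]), 'tcp_pos': array([ 0.2765296 , -0.5598593 ,  0.24644607]), 'ee_rot': array([[-8.96688963e-01, -4.42659849e-01, -1.07771864e-03],
       [-4.42661149e-01,  8.96686838e-01,  1.95463892e-03],
       [ 1.01135948e-04,  2.22976732e-03, -9.99997509e-01]]), 'wrist_force': array([-0.73418722,  0.46722152, -0.1416359 ]), 'moment': array([-0.01269283,  0.00407153,  0.02433907]), 'gripper_force': 0.0, 'gripper_width': 0.9969053963798832}
scene [[419.51464953   0.         259.2842299 ]
 [  0.         419.51464953 189.36887441]
 [  0.           0.           1.        ]] [ 1.02453089 -0.44281098  1.09114734] [[ 0.49040276  0.87147368  0.00622471]
 [ 0.74209043 -0.41382878 -0.52730213]
 [-0.45695397  0.26320971 -0.84965506]]
top [[378.57618513   0.         252.25328148]
 [  0.         378.57618513 185.85047472]
 [  0.           0.           1.        ]] [ 0.2580227  -0.12831024  1.28305437] [[-0.00405856 -0.99991034  0.01276115]
 [-0.98226234  0.00159393 -0.1875051 ]
 [ 0.18746795 -0.0132958  -0.98218073]]
```

View pics/scene0.png

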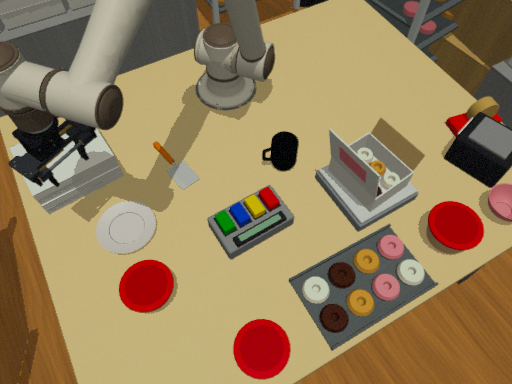

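View pics/top0.png

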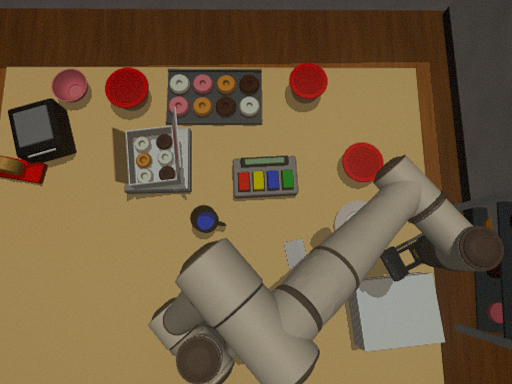

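```bash
python3 - <<'E'
import cv2
t=cv2.imread("pics/top0.png");s=cv2.imread("pics/scene0.png")
a=cv2.resize(t[115:205,105:205],None,fx=6,fy=6,interpolation=2)
cv2.imwrite("pics/ct.png",a)
cv2.imwrite("pics/cs.png",cv2.resize(s[110:230,305:435],None,fx=5,fy=5,interpolation=2)[:600,:800])
E
```

```text
(no output)
```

View pics/ct.png

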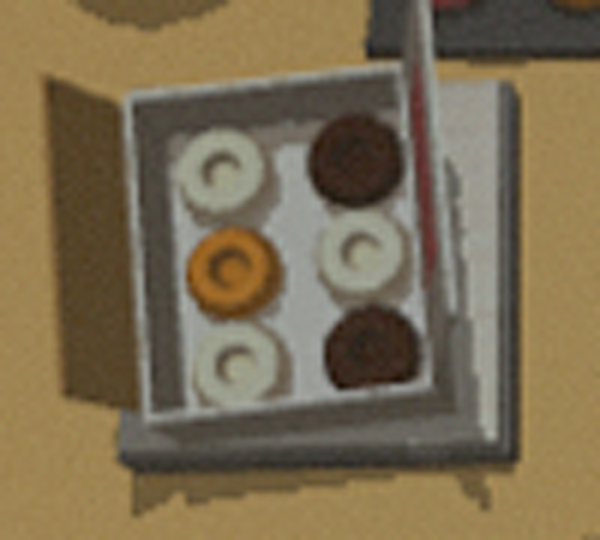

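View pics/cs.png

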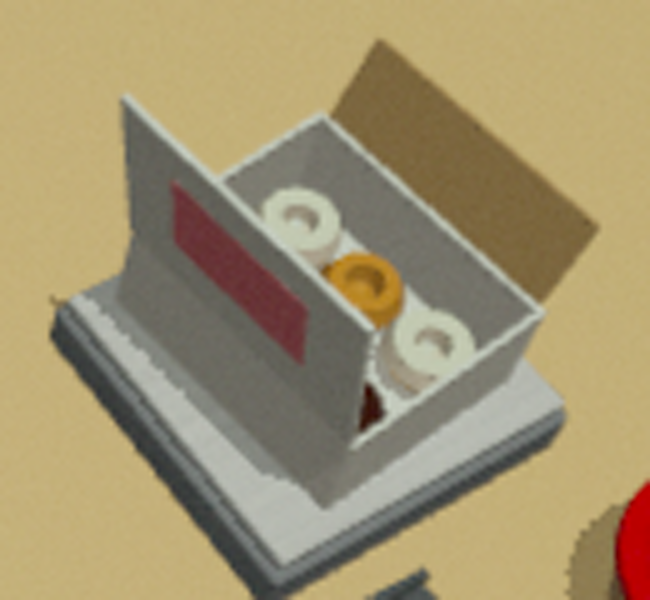

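```bash
cat >h.py <<'E'
import cv2,numpy as np,pickle
d=pickle.load(open("c0.pkl","rb"))
def proj(n,P):
    c=d[n];return cv2.projectPoints(np.array(P,float).reshape(-1,3),c["rvec"],c["tvec"],c["camera_matrix"],None)[0][:,0]
def back(n,uv,z):
    c=d[n];R=cv2.Rodrigues(c["rvec"])[0];C=-R.T@np.ravel(c["tvec"])
    q=R.T@np.linalg.inv(c["camera_matrix"])@[uv[0],uv[1],1];return C+q*(z-C[2])/q[2]
E
python3 - <<'E'
from h import *
from scipy.optimize import least_squares
hx,hy=.09,.075
def model(p):
    x,y,a,ti,tl=p;R=np.array([[np.cos(a),-np.sin(a),0],[np.sin(a),np.cos(a),0],[0,0,1]])
    I=lambda s:[s*.084,.075-.06*np.cos(ti),.07+.06*np.sin(ti)]
    L=lambda s:[s*.089,-.075+.145*np.cos(tl),.0755+.145*np.sin(tl)]
    P=np.array([[hx,hy,.07],[-hx,hy,.07],[-hx,-hy,.07],[hx,-hy,.07],I(1),I(-1),L(1),L(-1)])
    return P@R.T+[x,y,.05]
T={0:(127,95),1:(148,420),2:(432,385),3:(402,70),4:(45,77),5:(65,395)}
S={0:(543,313),1:(322,117),3:(353,447),4:(598,230),5:(380,40),6:(372,330),7:(125,95)}
def f(p):
    M=model(p);e=[]
    t=proj("top",M);s=proj("scene",M)
    for k,v in T.items(): e+=list(t[k]-(np.array(v)/6+[105,115]))
    for k,v in S.items(): e+=list(s[k]-(np.array(v)/5+[305,110]))
    return np.array(e)
o=least_squares(f,[.45,.35 if 0 else .2,0.08,2.3,1.5]);print(o.x,np.degrees(o.x[2:]),np.round(f(o.x).reshape(-1,2),1))
print(np.round(model(o.x),3))
for n in("top","scene"):
    im=d[n]["img"];h=cv2.cvtColor(im,cv2.COLOR_RGB2HSV)
    box=np.zeros(h.shape[:2],bool)
    if n=="top": box[165:195,230:300]=1
    else: box[180:240,205:285]=1
    for k,(a,b) in dict(blue=(105,130),yellow=(20,32),green=(50,75),red=(0,6)).items():
        m=box&(h[...,0]>=a)&(h[...,0]<=b)&(h[...,1]>170)&(h[...,2]>90 if 1 else 1)
        ys,xs=np.nonzero(m);print(n,k,len(xs),np.round(back(n,(xs.mean(),ys.mean()),.074),4))
E
```

```text
[0.58362439 0.17670158 0.12230444 1.98325131 1.80576859] [  7.00752841 113.63193005 103.46291883] [[-0.9 -1.1]
 [-0.7 -0.6]
 [ 0.1 -0.5]
 [ 0.1 -2.4]
 [-0.7 -1.3]
 [-0.8 -0.9]
 [-0.4 -0.1]
 [-1.3 -1.3]
 [-0.8  0.3]
 [-0.5 -0.7]
 [-1.1 -0.7]
 [-0.3 -0.6]
 [-0.7 -0.6]]
[[0.664 0.262 0.12 ]
 [0.485 0.24  0.12 ]
 [0.503 0.091 0.12 ]
 [0.682 0.113 0.12 ]
 [0.655 0.285 0.175]
 [0.488 0.265 0.175]
 [0.685 0.08  0.267]
 [0.509 0.058 0.267]]
top blue 55 [ 0.5106 -0.2114  0.074 ]
top yellow 193 [ 0.5081 -0.164   0.074 ]
top green 143 [ 0.5134 -0.2597  0.074 ]
top red 176 [ 0.506  -0.1165  0.074 ]
scene blue 261 [ 0.5201 -0.2132  0.074 ]
scene yellow 282 [ 0.5175 -0.1658  0.074 ]
scene green 229 [ 0.5187 -0.2597  0.074 ]
scene red 260 [ 0.5146 -0.1182  0.074 ]
```

move_arm --series '[{"grip": 0,"xyz": [-30,30,-20],"angular": [0,0,-0.06]},{"grip": 0,"xyz": [-60,60,-40],"angular": [0,0,-0.12]},{"grip": 0,"xyz": [-90,90,-60],"angular": [0,0,-0.18]},{"grip": 0,"xyz": [-122,122,-80],"angular": [0,0,-0.25]},{"grip": 0,"xyz": [-155,155,-100],"angular": [0,0,-0.31]},{"grip": 0,"xyz": [-188,188,-114],"angular": [0,0,-0.37]},{"grip": 0,"xyz": [-222,222,-114],"angular": [0,0,-0.43]},{"grip": 0,"xyz": [-256,256,-114],"angular": [0,0,-0.49]},{"grip": 0,"xyz": [-290,290,-114],"angular": [0,0,-0.56]},{"grip": 0,"xyz": [-323,326,-114],"angular": [0,0,-0.62]}]'

```text
time_s: 1.1
tcp_pos: [0.422, -0.1231, 0.3614]
ee_rot: [[-0.47, -0.883, -0.0], [-0.883, 0.47, 0.0], [-0.0, 0.0, -1.0]]
wrist_force: [1.0, -1.4, -0.2]
gripper_width: 0.175
gripper_force: 0.0
```

```bash
cat >g.py <<'E'
import sys,numpy as np
from station import r
from scipy.spatial.transform import Rotation as Ro
# usage: g.py x y z yaw_of_tool_y_deg -> shift in tool axes mm and turn
s=r.sense();R=np.array(s["ee_rot"]);p=np.array(s["tcp_pos"])
x,y,z,a=map(float,sys.argv[1:]);a=np.radians(a)
ty=np.array([np.cos(a),np.sin(a),0]);tz=np.array([0,0,-1.]);G=np.c_[np.cross(ty,tz),ty,tz]
print("t",s["time_s"],"p",p.round(4),"F",np.round(s["wrist_force"],1),"j",np.round(s["joints"],0))
print("shift",(R.T@(np.array([x,y,z])-p)*1000).round(1),"turn",Ro.from_matrix(R.T@G).as_rotvec().round(3))
E
python3 g.py .567 .311 .36 187
```

```text
t 1.1 p [ 0.422  -0.1231  0.3614] F [ 1.  -1.4 -0.2] j [  5.  -0. -12.  -0. -79. -33.]
shift [-451.3   76.1    1.5] turn [ 0.     0.    -0.612]
```

move_arm --series '[{"grip": 0,"xyz": [-45,8,0],"angular": [0,0,-0.06]},{"grip": 0,"xyz": [-90,15,0],"angular": [0,0,-0.12]},{"grip": 0,"xyz": [-135,23,0],"angular": [0,0,-0.18]},{"grip": 0,"xyz": [-180,30,0],"angular": [0,0,-0.25]},{"grip": 0,"xyz": [-225,38,0],"angular": [0,0,-0.31]},{"grip": 0,"xyz": [-270,45,0],"angular": [0,0,-0.37]},{"grip": 0,"xyz": [-315,53,0],"angular": [0,0,-0.43]},{"grip": 0,"xyz": [-360,61,0],"angular": [0,0,-0.49]},{"grip": 0,"xyz": [-405,68,0],"angular": [0,0,-0.55]},{"grip": 0,"xyz": [-451,76,0],"angular": [0,0,-0.612]}]'

```text
time_s: 2.1
tcp_pos: [0.5682, 0.3101, 0.361]
ee_rot: [[0.122, -0.992, -0.001], [-0.992, -0.122, -0.001], [0.0, 0.001, -1.0]]
wrist_force: [1.3, -0.1, -0.9]
gripper_width: 0.005
gripper_force: 0.0
```

```bash
python3 g.py .567 .311 .175 187
```

```text
t 2.1 p [0.5682 0.3101 0.361 ] F [ 1.3 -0.1 -0.9] j [ 43.  22.  16.  -0. -84. -36.]
shift [ -1.1   0.9 186. ] turn [ 0.001 -0.     0.001]
```

move_arm --series '[{"grip": 0,"xyz": [0,0,40],"angular": [0,0,0]},{"grip": 0,"xyz": [0,0,80],"angular": [0,0,0]},{"grip": 0,"xyz": [0,0,120],"angular": [0,0,0]},{"grip": 0,"xyz": [0,0,160],"angular": [0,0,0]},{"grip": 0,"xyz": [0,0,186],"angular": [0,0,0]},{"grip": 0,"xyz": [10,0,186],"angular": [0,0,0]},{"grip": 0,"xyz": [25,0,186],"angular": [0,0,0]},{"grip": 0,"xyz": [40,0,186],"angular": [0,0,0]},{"grip": 0,"xyz": [50,0,186],"angular": [0,0,0]},{"grip": 0,"xyz": [60,0,186],"angular": [0,0,0]}]'

```text
time_s: 3.1
tcp_pos: [0.576, 0.2479, 0.1773]
ee_rot: [[0.119, -0.993, 0.003], [-0.993, -0.119, 0.002], [-0.002, -0.003, -1.0]]
wrist_force: [-0.2, 1.5, 0.1]
gripper_width: 0.004
gripper_force: 0.4
```

move_arm --series '[{"grip": 0,"xyz": [10,0,0],"angular": [0,0,0]},{"grip": 0,"xyz": [20,0,0],"angular": [0,0,0]},{"grip": 0,"xyz": [25,0,4],"angular": [0,0,0]},{"grip": 0,"xyz": [29,0,9],"angular": [0,0,0]},{"grip": 0,"xyz": [32,0,14],"angular": [0,0,0]},{"grip": 0,"xyz": [32,0,18],"angular": [0,0,0]},{"grip": 0,"xyz": [32,0,22],"angular": [0,0,0]},{"grip": 0,"xyz": [32,0,24],"angular": [0,0,0]},{"grip": 0,"xyz": [32,0,24],"angular": [0,0,0]}]'

```text
time_s: 4.0
tcp_pos: [0.5789, 0.2172, 0.151]
ee_rot: [[0.12, -0.993, -0.001], [-0.993, -0.12, -0.0], [0.0, 0.001, -1.0]]
wrist_force: [1.0, -0.1, -0.2]
gripper_width: 0.002
gripper_force: 0.0
```

```bash
python3 - <<'E'
from station import r
import cv2
c=r.capture("scene");cv2.imwrite("pics/s1.png",cv2.resize(c["img"][90:230,300:440,::-1],None,fx=4,fy=4,interpolation=2))
E
```

```text
(no output)
```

View pics/s1.png

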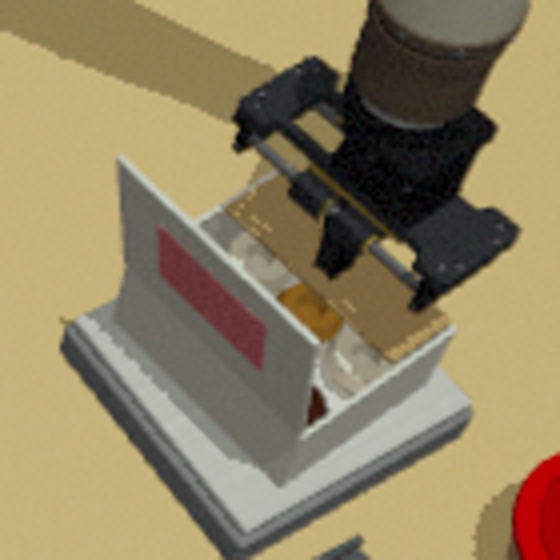

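The inner flap (crop about (330,290)) is nearly level under the fingers, and the lid still stands. I'll press the flap the rest of the way.

move_arm --series '[{"grip": 0,"xyz": [0,0,1],"angular": [0,0,0]},{"grip": 0,"xyz": [0,0,2],"angular": [0,0,0]},{"grip": 0,"xyz": [0,0,3],"angular": [0,0,0]},{"grip": 0,"xyz": [0,0,3],"angular": [0,0,0]}]'

```text
time_s: 4.45
tcp_pos: [0.5793, 0.2172, 0.1494]
ee_rot: [[0.12, -0.993, 0.001], [-0.993, -0.12, 0.0], [-0.0, -0.001, -1.0]]
wrist_force: [-1.6, 0.3, 4.0]
gripper_width: 0.006
gripper_force: 2.1
```

move_arm --series '[{"grip": 0,"xyz": [0,0,1],"angular": [0,0,0]},{"grip": 0,"xyz": [0,0,1.5],"angular": [0,0,0]},{"grip": 0,"xyz": [0,0,1.5],"angular": [0,0,0]}]'

```text
time_s: 4.75
tcp_pos: [0.5793, 0.2172, 0.1493]
ee_rot: [[0.12, -0.993, 0.002], [-0.993, -0.12, 0.0], [-0.0, -0.002, -1.0]]
wrist_force: [-3.9, -0.6, 9.8]
gripper_width: 0.008
gripper_force: 4.9
```

move_arm --series '[{"grip": 0,"xyz": [0,0,-20],"angular": [0,0,0]},{"grip": 0,"xyz": [0,0,-60],"angular": [0,0,0]},{"grip": 0,"xyz": [0,0,-105],"angular": [0,0,0]},{"grip": 0,"xyz": [0,0,-150],"angular": [0,0,0]},{"grip": 0,"xyz": [0,0,-198],"angular": [0,0,0]},{"grip": 0,"xyz": [45,0,-198],"angular": [0,0,0]},{"grip": 0,"xyz": [90,0,-198],"angular": [0,0,0]},{"grip": 0,"xyz": [135,0,-198],"angular": [0,0,0]},{"grip": 0,"xyz": [180,0,-198],"angular": [0,0,0]},{"grip": 0,"xyz": [225,0,-198],"angular": [0,0,0]}]'

```text
time_s: 5.75
tcp_pos: [0.6059, -0.0079, 0.3448]
ee_rot: [[0.12, -0.993, -0.0], [-0.993, -0.12, 0.0], [-0.0, -0.0, -1.0]]
wrist_force: [-0.1, 0.3, -0.3]
gripper_width: 0.011
gripper_force: 0.0
```

```bash
python3 - <<'E'
from station import r
import cv2
c=r.capture("scene");cv2.imwrite("pics/s2.png",cv2.resize(c["img"][60:240,250:440,::-1],None,fx=3,fy=3,interpolation=2))
E
python3 g.py .604 .008 .255 187
```

```text
t 5.8 p [ 0.6061 -0.0136  0.3448] F [ 0.4 -1.   1.5] j [ 14.  17.   7.   0. -80.  -8.]
shift [-21.8  -0.5  89.8] turn [ 0.001 -0.002 -0.008]
```

View pics/s2.png

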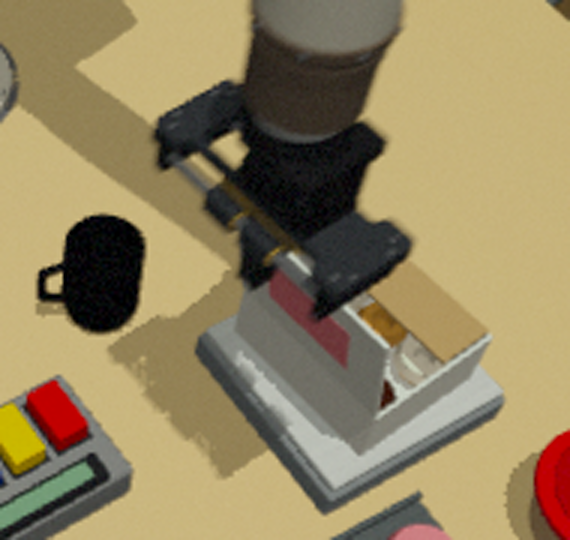

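The brown flap is flat (crop about (430,310)). The gripper is now outside the lid, so I'll lower it and push the lid over.

move_arm --series '[{"grip": 0,"xyz": [0,0,45],"angular": [0,0,0]},{"grip": 0,"xyz": [0,0,90],"angular": [0,0,0]},{"grip": 0,"xyz": [-35,0,90],"angular": [0,0,0]},{"grip": 0,"xyz": [-65,0,90],"angular": [0,0,0]},{"grip": 0,"xyz": [-80,0,90],"angular": [0,0,0]},{"grip": 0,"xyz": [-92,0,90],"angular": [0,0,0]},{"grip": 0,"xyz": [-104,0,90],"angular": [0,0,0]},{"grip": 0,"xyz": [-117,0,91],"angular": [0,0,0]},{"grip": 0,"xyz": [-131,0,93],"angular": [0,0,0]},{"grip": 0,"xyz": [-145,0,97],"angular": [0,0,0]}]'

```text
time_s: 6.8
tcp_pos: [0.5887, 0.1385, 0.2481]
ee_rot: [[0.119, -0.993, 0.001], [-0.993, -0.119, 0.0], [-0.0, -0.001, -1.0]]
wrist_force: [0.3, -1.0, 1.2]
gripper_width: 0.005
gripper_force: 0.2
```

move_arm --series '[{"grip": 0,"xyz": [-15,0,6],"angular": [0,0,0]},{"grip": 0,"xyz": [-27,0,14],"angular": [0,0,0]},{"grip": 0,"xyz": [-36,0,23],"angular": [0,0,0]},{"grip": 0,"xyz": [-46,0,34],"angular": [0,0,0]},{"grip": 0,"xyz": [-53,0,45],"angular": [0,0,0]},{"grip": 0,"xyz": [-58,0,56],"angular": [0,0,0]},{"grip": 0,"xyz": [-62,0,67],"angular": [0,0,0]},{"grip": 0,"xyz": [-64,0,77],"angular": [0,0,0]},{"grip": 0,"xyz": [-65,0,85],"angular": [0,0,0]},{"grip": 0,"xyz": [-65,0,88],"angular": [0,0,0]}]'

```text
time_s: 7.8
tcp_pos: [0.5805, 0.2019, 0.1588]
ee_rot: [[0.119, -0.993, -0.001], [-0.993, -0.119, -0.001], [0.001, 0.002, -1.0]]
wrist_force: [0.6, -0.2, 0.4]
gripper_width: 0.005
gripper_force: 0.1
```

move_arm --series '[{"grip": 0,"xyz": [0,0,2],"angular": [0,0,0]},{"grip": 0,"xyz": [0,0,3.5],"angular": [0,0,0]},{"grip": 0,"xyz": [0,0,5],"angular": [0,0,0]},{"grip": 0,"xyz": [0,0,5],"angular": [0,0,0]}]'

```text
time_s: 8.2
tcp_pos: [0.581, 0.2021, 0.1552]
ee_rot: [[0.12, -0.993, 0.0], [-0.993, -0.12, 0.0], [-0.0, -0.0, -1.0]]
wrist_force: [-0.3, 0.1, -1.3]
gripper_width: 0.003
gripper_force: 0.0
```

move_arm --series '[{"grip": 0,"xyz": [0,0,1.5],"angular": [0,0,0]},{"grip": 0,"xyz": [0,0,2.5],"angular": [0,0,0]},{"grip": 0,"xyz": [0,0,3],"angular": [0,0,0]},{"grip": 0,"xyz": [0,0,3],"angular": [0,0,0]},{"grip": 0,"xyz": [0,0,3],"angular": [0,0,0]}]'

```text
time_s: 8.7
tcp_pos: [0.5812, 0.2022, 0.1548]
ee_rot: [[0.121, -0.993, 0.002], [-0.993, -0.121, 0.0], [0.0, -0.002, -1.0]]
wrist_force: [-4.4, -0.6, 9.5]
gripper_width: 0.005
gripper_force: 4.9
```

move_arm --series '[{"grip": 0,"xyz": [0,0,-15],"angular": [0,0,0]},{"grip": 0,"xyz": [0,0,-55],"angular": [0,0,0]},{"grip": 0,"xyz": [0,0,-95],"angular": [0,0,0]},{"grip": 0,"xyz": [45,0,-95],"angular": [0,0,0.02]},{"grip": 0,"xyz": [90,0,-95],"angular": [0,0,0.04]},{"grip": 0,"xyz": [135,0,-95],"angular": [0,0,0.06]},{"grip": 0,"xyz": [180,10,-95],"angular": [0,0,0.08]},{"grip": 0,"xyz": [225,40,-95],"angular": [0,0,0.08]},{"grip": 0,"xyz": [270,70,-95],"angular": [0,0,0.08]},{"grip": 0,"xyz": [310,100,-95],"angular": [0,0,0.08]}]'

```text
time_s: 9.7
tcp_pos: [0.5218, -0.1122, 0.2471]
ee_rot: [[0.04, -0.999, 0.001], [-0.999, -0.04, -0.0], [0.0, -0.001, -1.0]]
wrist_force: [0.3, -0.3, 0.5]
gripper_width: 0.003
gripper_force: 0.0
```

```bash
python3 g.py .513 -.212 .104 182.4
```

```text
t 9.7 p [ 0.5218 -0.1122  0.2471] F [ 0.3 -0.3  0.5] j [  5.  13. -12.   0. -64.  -3.]
shift [ 99.4  12.9 143.1] turn [-0.001 -0.    -0.002]
```

move_arm --series '[{"grip": 0,"xyz": [45,12,40],"angular": [0,0,0]},{"grip": 0,"xyz": [90,12,80],"angular": [0,0,0]},{"grip": 0,"xyz": [96,12,115],"angular": [0,0,0]},{"grip": 0,"xyz": [96,12,120],"angular": [0,0,0]},{"grip": 0,"xyz": [96,12,120],"angular": [0,0,0]}]'

```text
time_s: 10.2
tcp_pos: [0.5137, -0.2073, 0.1256]
ee_rot: [[0.039, -0.999, -0.004], [-0.999, -0.039, 0.0], [-0.0, 0.004, -1.0]]
wrist_force: [0.3, 0.2, 0.1]
gripper_width: 0.004
gripper_force: 0.0
```

```bash
python3 - <<'E'
from station import r
import cv2
c=r.capture("scene");cv2.imwrite("pics/s3.png",cv2.resize(c["img"][60:270,180:440,::-1],None,fx=2.8,fy=2.8,interpolation=2))
E
python3 g.py .513 -.212 .104 182.4
```

```text
t 10.25 p [ 0.5152 -0.2069  0.1275] F [0.5 0.3 1.3] j [ -5.  22. -19.   0. -49.   7.]
shift [ 5.   2.4 23.5] turn [-0.    -0.001 -0.001]
```

View pics/s3.png

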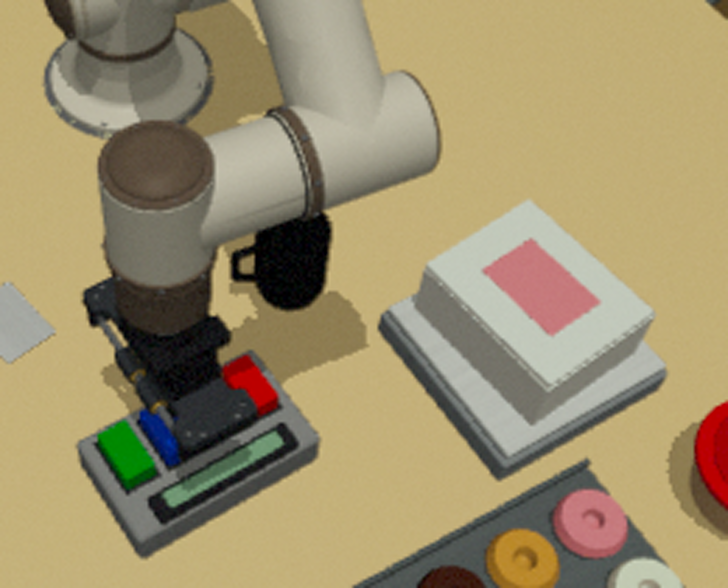

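The carton is closed (pink lid flat at (540,285)) and the fingers are above the blue key at about (165,430). Pressing blue slowly.

move_arm --series '[{"grip": 0,"xyz": [5,2,10],"angular": [0,0,0]},{"grip": 0,"xyz": [5,2,22],"angular": [0,0,0]},{"grip": 0,"xyz": [5,2,27],"angular": [0,0,0]},{"grip": 0,"xyz": [5,2,30],"angular": [0,0,0]},{"grip": 0,"xyz": [5,2,33],"angular": [0,0,0]},{"grip": 0,"xyz": [5,2,36],"angular": [0,0,0]},{"grip": 0,"xyz": [5,2,39],"angular": [0,0,0]},{"grip": 0,"xyz": [5,2,41],"angular": [0,0,0]},{"grip": 0,"xyz": [5,2,43],"angular": [0,0,0]},{"grip": 0,"xyz": [5,2,44],"angular": [0,0,0]}]'

```text
time_s: 11.25
tcp_pos: [0.5128, -0.2117, 0.0834]
ee_rot: [[0.04, -0.999, 0.0], [-0.999, -0.04, 0.0], [-0.0, -0.0, -1.0]]
wrist_force: [-3.4, 3.5, 10.3]
gripper_width: 0.005
gripper_force: 5.7
```

move_arm --series '[{"grip": 0,"xyz": [0,0,1],"angular": [0,0,0]},{"grip": 0,"xyz": [0,0,2],"angular": [0,0,0]},{"grip": 0,"xyz": [0,0,2],"angular": [0,0,0]}]'

```text
time_s: 11.55
tcp_pos: [0.5129, -0.2117, 0.0833]
ee_rot: [[0.041, -0.999, 0.0], [-0.999, -0.041, -0.0], [0.0, -0.0, -1.0]]
wrist_force: [-5.7, 4.4, 16.2]
gripper_width: 0.003
gripper_force: 8.3
```

move_arm --series '[{"grip": 0,"xyz": [0,0,0],"angular": [0,0,0]},{"grip": 0,"xyz": [0,0,0],"angular": [0,0,0]},{"grip": 0,"xyz": [0,0,0],"angular": [0,0,0]},{"grip": 0,"xyz": [0,0,0],"angular": [0,0,0]},{"grip": 0,"xyz": [0,0,-20],"angular": [0,0,0]},{"grip": 0,"xyz": [0,0,-48],"angular": [0,0,0]},{"grip": 0,"xyz": [0,0,-48],"angular": [0,0,0]},{"grip": 0,"xyz": [-24,0,-48],"angular": [0,0,0]},{"grip": 0,"xyz": [-47,0,-48],"angular": [0,0,0]},{"grip": 0,"xyz": [-47,0,-48],"angular": [0,0,0]}]'

```text
time_s: 12.55
tcp_pos: [0.5107, -0.1635, 0.1283]
ee_rot: [[0.042, -0.999, -0.0], [-0.999, -0.042, 0.0], [-0.0, 0.0, -1.0]]
wrist_force: [0.4, -0.2, -1.0]
gripper_width: 0.007
gripper_force: 0.0
```

```bash
python3 g.py .513 -.165 .104 182.4
```

```text
t 12.55 p [ 0.5107 -0.1635  0.1283] F [ 0.4 -0.2 -1. ] j [ -0.  20. -21.  -0. -48.   3.]
shift [ 1.6 -2.2 24.3] turn [0. 0. 0.]
```

move_arm --series '[{"grip": 0,"xyz": [1,-2,12],"angular": [0,0,0]},{"grip": 0,"xyz": [1,-2,24],"angular": [0,0,0]},{"grip": 0,"xyz": [1,-2,27],"angular": [0,0,0]},{"grip": 0,"xyz": [1,-2,30],"angular": [0,0,0]},{"grip": 0,"xyz": [1,-2,33],"angular": [0,0,0]},{"grip": 0,"xyz": [1,-2,35],"angular": [0,0,0]},{"grip": 0,"xyz": [1,-2,37],"angular": [0,0,0]},{"grip": 0,"xyz": [1,-2,38],"angular": [0,0,0]}]'

```text
time_s: 13.35
tcp_pos: [0.5122, -0.1665, 0.0932]
ee_rot: [[0.041, -0.999, -0.002], [-0.999, -0.041, -0.001], [0.001, 0.002, -1.0]]
wrist_force: [-7.9, 1.7, 20.6]
gripper_width: 0.006
gripper_force: 10.4
```

move_arm --series '[{"grip": 0,"xyz": [0,0,1],"angular": [0,0,0]},{"grip": 0,"xyz": [0,0,2],"angular": [0,0,0]},{"grip": 0,"xyz": [0,0,2],"angular": [0,0,0]}]'

```text
time_s: 13.65
tcp_pos: [0.5122, -0.1665, 0.0931]
ee_rot: [[0.041, -0.999, -0.001], [-0.999, -0.041, -0.002], [0.001, 0.001, -1.0]]
wrist_force: [-11.3, 2.1, 25.6]
gripper_width: 0.009
gripper_force: 13.2
```

move_arm --series '[{"grip": 0,"xyz": [0,0,0],"angular": [0,0,0]},{"grip": 0,"xyz": [0,0,0],"angular": [0,0,0]},{"grip": 0,"xyz": [0,0,0],"angular": [0,0,0]},{"grip": 0,"xyz": [0,0,-18],"angular": [0,0,0]},{"grip": 0,"xyz": [0,0,-40],"angular": [0,0,0]},{"grip": 0,"xyz": [0,0,-40],"angular": [0,0,0]},{"grip": 0,"xyz": [32,0,-40],"angular": [0,0,0]},{"grip": 0,"xyz": [64,0,-40],"angular": [0,0,0]},{"grip": 0,"xyz": [94,0,-40],"angular": [0,0,0]},{"grip": 0,"xyz": [94,0,-40],"angular": [0,0,0]}]'

```text
time_s: 14.65
tcp_pos: [0.5168, -0.2626, 0.1279]
ee_rot: [[0.036, -0.999, 0.0], [-0.999, -0.036, -0.0], [0.0, -0.0, -1.0]]
wrist_force: [0.0, -0.4, 0.4]
gripper_width: 0.006
gripper_force: 0.0
```

```bash
python3 g.py .515 -.260 .104 182.4
```

```text
t 14.65 p [ 0.5168 -0.2626  0.1279] F [ 0.  -0.4  0.4] j [-11.  24. -15.   0. -51.  13.]
shift [-2.6  1.7 23.9] turn [-0.    -0.    -0.006]
```

Touch is at about 29 and the stop at about 40.

move_arm --series '[{"grip": 0,"xyz": [-1,2,12],"angular": [0,0,0]},{"grip": 0,"xyz": [-1,2,24],"angular": [0,0,0]},{"grip": 0,"xyz": [-1,2,28],"angular": [0,0,0]},{"grip": 0,"xyz": [-1,2,31],"angular": [0,0,0]},{"grip": 0,"xyz": [-1,2,34],"angular": [0,0,0]},{"grip": 0,"xyz": [-1,2,37],"angular": [0,0,0]},{"grip": 0,"xyz": [-1,2,39],"angular": [0,0,0]},{"grip": 0,"xyz": [-1,2,41],"angular": [0,0,0]},{"grip": 0,"xyz": [-1,2,42],"angular": [0,0,0]}]'

```text
time_s: 15.55
tcp_pos: [0.5148, -0.2587, 0.0883]
ee_rot: [[0.041, -0.999, 0.0], [-0.999, -0.041, -0.0], [0.0, -0.0, -1.0]]
wrist_force: [-5.4, 4.9, 14.6]
gripper_width: 0.005
gripper_force: 7.2
```

move_arm --series '[{"grip": 0,"xyz": [0,0,1],"angular": [0,0,0]},{"grip": 0,"xyz": [0,0,2],"angular": [0,0,0]},{"grip": 0,"xyz": [0,0,2],"angular": [0,0,0]}]'

```text
time_s: 15.85
tcp_pos: [0.5148, -0.2587, 0.0882]
ee_rot: [[0.041, -0.999, 0.001], [-0.999, -0.041, -0.001], [0.001, -0.001, -1.0]]
wrist_force: [-7.7, 6.9, 19.2]
gripper_width: 0.006
gripper_force: 9.7
```

move_arm --series '[{"grip": 0,"xyz": [0,0,0],"angular": [0,0,0]},{"grip": 0,"xyz": [0,0,0],"angular": [0,0,0]},{"grip": 0,"xyz": [0,0,0],"angular": [0,0,0]},{"grip": 0,"xyz": [0,0,-20],"angular": [0,0,0]},{"grip": 0,"xyz": [0,0,-60],"angular": [0,0,0]},{"grip": 0,"xyz": [0,0,-100],"angular": [0,0,0]},{"grip": 0,"xyz": [0,0,-120],"angular": [0,0,0]},{"grip": 0,"xyz": [0,0,-120],"angular": [0,0,0]},{"grip": 0,"xyz": [0,0,-120],"angular": [0,0,0]},{"grip": 0,"xyz": [0,0,-120],"angular": [0,0,0]}]'

```text
time_s: 16.85
tcp_pos: [0.5141, -0.2587, 0.2034]
ee_rot: [[0.04, -0.999, -0.002], [-0.999, -0.04, 0.001], [-0.001, 0.002, -1.0]]
wrist_force: [0.2, 0.8, -0.1]
gripper_width: 0.005
gripper_force: 0.0
```

```bash
python3 - <<'E'
from station import r
print(r.sense()["tcp_pos"],r.finish_job())
E
```

```text
the job is handed in; nothing more can be done
[ 0.51406255 -0.25871488  0.20343964] None
```

I folded the brown flap and then the lid flat, pressed blue, yellow and green in order (each to its stop and held), and handed the job in at about 17 s; no verdict came back, so I can't confirm it passed.

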